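# Put the bench consumables back in their holders

### The arm

A 7-joint arm with a two-finger parallel gripper is mounted at the origin on the work surface. World frame = base frame: x ahead of the robot, y to its left, z up, the work surface at z = 0. Lengths are in m, angles in rad, forces in N, time in s.
With the tool pointing down it reaches from about 0.35 to 0.9 m from the base axis. Payload 7.2 kg.
Tool frame: the origin (TCP) lies midway between the tips of the shut fingers; the grasp point (between the pads) lies arm.grip_depth behind it (arm.grip_depth is the distance from the TCP to the grasp point, in m); z points along the fingers, y is the line along which they close (so a half turn about z gives the same grasp; the last joint's range is limited). The gripper opens to 85 mm and grips with 20 to 120 N. Pads are 22 mm wide; open, the fingers measure 114 mm over their backs; the gripper's body (76 mm by 85 mm) begins 54 mm behind the grasp point. The pads swing forward as they close: fully open they stand 13 mm farther back than shut.
Start: joints at [-1.219, 0.411, -0.013, 1.596, 0.006, 1.134, -0.082], TCP at [0.255, 0.571, 0.231] pointing down, gripper open.
Joint ranges: [-2.95, 2.95], [-0.29, 1.99], [-1.47, 1.44], [0.14, 2.54], [-1.03, 4.17], [0.13, 1.85], [-2.86, 2.86]. Speed limits (rad/s): [2.39, 2.39, 3.01, 3.01, 3.14, 3.14, 3.14].

### API

Orientations are given as [roll, pitch, yaw] about the fixed x, y, z axes, in that order (R = Rz(yaw) Ry(pitch) Rx(roll)).
In Python, from workcell import arm gives the robot as it stands.
- The arm moves only by the shell command python3 -m pendant 'ROWS' [FORCE]. ROWS is text: rows parted by semicolons, each of 7 numbers parted by spaces: the shift along the tool's x, y, z in mm, then the turn, a rotation vector about the tool's x, y, z in degrees, then the finger opening in mm, from 0 to 85.4. In form: tx ty tz rx ry rz fingers; .... A call has exactly 8 rows; each row shifts and turns the commanded pose from where the row before left it, along the tool's axes as they then stand; what a row does not reach is not made up. A row lasts 1/8 s, in which the tool goes at most 62.5 mm and 10.7 degrees, less where a joint would pass 70% of its speed; a pose out of reach is approached as far as the arm can. A call is refused whole if a number of a shift passes 62.5 or a number of a turn 10.7, either way. A call with a gripper value outside its range is refused whole. The fingers move at their own pace and stop on an object; FORCE is the grip in N (left out, the last holds). Time passes only in rows, so rows that do not move let the fingers close, or fill a call up. It gives the time, the measured TCP pose, the force, the opening and the grip force at its end, in the units of the state.
- arm.sense(): the state, without advancing time (a new reading comes with each control period).
- arm.get_image(name): name is "side" or "top" or "wrist"; returns a dict with "color" (420x560x3 uint8, blue, green, red), "range_z" (420x560 float32, m along the optical axis (not along the pixel's ray), 0 where there is no reading), "vertical_fov" (degrees; the focal length in pixels is half the picture's height over the tangent of half this angle, whatever the lens; pixels are square), "cx", "cy" (the principal point, pixels), "k1" (the pictures are not rectified: a ray, as slopes to the right and down, at radius r is drawn at 1 + k1 r^2 times it, then the intrinsics apply), "extrinsics" (4x4, takes a point from world to camera coordinates). Camera axes: x right, y down, z forward; pixel columns grow to the right and rows downward; lengths in m; the calibration is good to about 2 mm. A picture is of the moment at which its call begins.
- arm.sign_off(): hands the job in; it is judged then, once.
Trained networks look in a picture, given as the dict that the camera call returned (one of the last four; its "shot" number tells which), for a name from the list of things; names that differ only in an ending like _2 or _b are one class to them, and where a whole thing is asked for, a point or a joint stands for the part that bears it (a point fixed in the world has none). Each returns a list of dicts, best first, with "conf" (0 to 1); they miss things now and then, are a little off and sometimes report something else, mostly with a low value. They report only what shows in the picture. A call takes as long as a camera call.
- arm.silhouettes(target, picture): "pixels" (420x560 bool, what is visible of it).
- arm.landmark_of(target, picture): "location" ([x, y, z] in m, in world coordinates, good to about 4 mm: a listed point, or the origin of a listed thing).
The state is a dict: "t": time; "qpos": joint angles; "qvel": joint speeds; "effort": joint torques, N m; "eef_pos": TCP position; "tcp_rot": TCP orientation; "contact_force": force on the tool from outside, world axes, zero at the start; "moment": the same for the moment, N m; "finger_gap": finger opening in m; "gripper_force": force on a finger pad.
Only numpy, scipy, OpenCV 4.12 (cv2) and the standard library are available. Lean on these libraries where they do the work, as an engineer would, in place of code of your own. Each camera call takes 0.05 s, during which the arm holds its last target. There are 200 camera calls.

### The job

Clear the repair mat for the next job: put the solder spool on the thin spindle, the hot-air nozzle collar down on the thick stub, the flux bottle in the narrow cup and the solder-paste jar in the wide cup, each upright and fully down. Set them down rather than dropping them, and leave the phone and the tweezers where they lie.

Things in the scene. Friction and masses are not known exactly. Their poses are not given: they have to be found in the camera images.
- solder_spool: Spool of tin-grey solder wire between two white plastic flanges, standing on its flat side on the mat: 56 mm across the flanges, 40 mm tall, winding 53 mm across, with an upright through bore of 17 mm; about 250 g. Origin: centre of its underside, z up along the bore. The work mat's top is at z = 0.003 m everywhere.
- nozzle: Stainless steel hot-air nozzle standing on its collar: collar 35 mm across and 32 mm tall, open below with a bore 29 mm wide and 30 mm deep; above it a cone narrows to an outlet tube 14 mm across, 60 mm tall in all; about 60 g. Origin: centre of the collar's lower rim, z up.
- flux_bottle: Small white round flux bottle with a paper label and a pale yellow pointed dropper tip, upright: body 30 mm across and straight up to 58 mm, tip ends 88 mm up; about 50 g. Origin: centre of its underside, z up.
- paste_jar: Squat solder-paste jar, upright: white body 46 mm across and 30 mm tall, black ribbed screw lid 48 mm across on top, 44 mm tall in all; about 110 g. Origin: centre of its underside, z up.
- spindle_holder: Grey plastic bench holder, fixed, square base 72 x 72 x 12 mm; origin: centre of the underside, on the mat (z = 0.003), z up; from its centre rises a thin steel spindle 8 mm thick, 52 mm tall above the base (top 64 mm above the origin), the last 8 mm tapering to 3 mm. The spool's bore goes over it and the spool rests on the base.
- stub_holder: Grey plastic bench holder, fixed, square base 72 x 72 x 12 mm; origin: centre of the underside, on the mat (z = 0.003), z up; from its centre rises a short thick aluminium stub 20 mm across, 24 mm tall above the base (top 36 mm above the origin), the last 7 mm tapering to 10 mm. The nozzle's collar goes over it and its rim rests on the base.
- narrow_cup: Grey plastic bench holder, fixed, square base 72 x 72 x 12 mm; origin: centre of the underside, on the mat (z = 0.003), z up; on it stands a round open cup of 48 mm outside and 40 mm inside diameter, 24 mm deep: inner floor 12 mm and rim 36 mm above the origin. For the bottle.
- wide_cup: Grey plastic bench holder, fixed, square base 72 x 72 x 12 mm; origin: centre of the underside, on the mat (z = 0.003), z up; on it stands a round open cup of 70 mm outside and 60 mm inside diameter, 12 mm deep: inner floor 12 mm and rim 24 mm above the origin. For the jar.
- phone: Opened phone under repair, screen down in the middle of the mat, 147 mm (along its x) by 71 mm, 9 mm thick, loose. Not to be moved. Origin: centre of its underside.
- tweezers: Steel tweezers lying on the mat, 120 mm long (along their x), 10 mm wide, 5 mm high, loose. Not to be moved. Origin: centre of the underside.

How it is judged:
At the end, for the whole second after the job is handed in: Spool on the spindle, nozzle on the stub, bottle in the narrow cup, jar in the wide cup: each upright within 7 degrees, centred on its holder within 8.5 mm (jar 9.5 mm), resting on its floor (12 mm above the holder's origin, -3 to +4 mm), at rest (horizontal distance between solder_spool and spindle_holder below 0.0085 m and z of solder_spool in the frame of spindle_holder between 0.009 and 0.016 m and angle between each of solder_spool, nozzle, flux_bottle, paste_jar's own z axis and vertical below 0.12 rad and linear speed of each of solder_spool, nozzle, flux_bottle, paste_jar below 0.02 m/s and horizontal distance between nozzle and stub_holder below 0.0085 m and z of nozzle in the frame of stub_holder between 0.009 and 0.016 m and horizontal distance between flux_bottle and narrow_cup below 0.0085 m and z of flux_bottle in the frame of narrow_cup between 0.009 and 0.016 m and horizontal distance between paste_jar and wide_cup below 0.0095 m and z of paste_jar in the frame of wide_cup between 0.009 and 0.016 m); the robot touches nothing.
It fails at once if the robot has pushed the phone more than 20 mm (distance of phone from where it was at the start of the episode above 0.02 m).
It fails at once if the robot has pushed the tweezers more than 20 mm (distance of tweezers from where it was at the start of the episode above 0.02 m).
It fails at once if one of the four things falls freely from more than about 35 mm ((linear speed of solder_spool above 0.85 m/s and contact force between solder_spool and the fingers below 0.05 N) or (linear speed of nozzle above 0.85 m/s and contact force between nozzle and the fingers below 0.05 N) or (linear speed of flux_bottle above 0.85 m/s and contact force between flux_bottle and the fingers below 0.05 N) or (linear speed of paste_jar above 0.85 m/s and contact force between paste_jar and the fingers below 0.05 N)).
It also fails if it takes over 112 s, if anything falls off the work surface, if the arm or the gripper's body presses on something with over 40 N, if the wrist force passes 120 N, or if a joint passes its speed limit or range.

## Working session

There is one attempt and no reset: what is moved stays moved. The work goes in short steps, Python scripts to look and compute and a shell command to move; the robot and the scene stay as the last step left them, time stands still between calls to the robot, and variables do not carry over. Pictures are saved under pics/ and viewed, at most 16 in all, crops included, and the job is handed in when it is done.

```bash
mkdir -p pics; ls; cat > h.py <<'E'
import numpy as np, cv2
from workcell import arm
from scipy.spatial.transform import Rotation as R
NAMES="solder_spool nozzle flux_bottle paste_jar spindle_holder stub_holder narrow_cup wide_cup phone tweezers".split()
def K(p):
    h=p["color"].shape[0]; f=h/2/np.tan(np.radians(p["vertical_fov"])/2); return f
def cloud(p,mask=None):
    """world points of pixels with depth"""
    f=K(p); z=p["range_z"]; m=z>0
    if mask is not None: m&=mask
    v,u=np.nonzero(m)
    d=np.stack([(u-p["cx"])/f,(v-p["cy"])/f],1); s=d.copy()
    for _ in range(10): s=d/(1+p["k1"]*(s**2).sum(1,keepdims=True))
    zz=z[v,u][:,None]; c=np.hstack([s*zz,zz])
    E=np.array(p["extrinsics"]); return (c-E[:3,3])@E[:3,:3]
def save(p,n): cv2.imwrite(f"pics/{n}.png",p["color"])
E
python3 - <<'E'
from h import *
s=arm.sense(); print({k:np.round(v,3) for k,v in s.items()}, arm.grip_depth)
for c in("top","side"):
    p=arm.get_image(c); save(p,c+"0")
    for n in NAMES:
        l=arm.landmark_of(n,p); m=arm.silhouettes(n,p)
        o=""
        if m:
            P=cloud(p,m[0]["pixels"]); 
            if len(P): o=(len(P),np.round(np.percentile(P,[5,50,95],axis=0),3).tolist())
        print(c,n,[(np.round(x["location"],3).tolist(),round(x["conf"],2)) for x in l[:2]],o)
E
```

```text
pics
{'t': np.float64(0.0), 'qpos': array([-1.219,  0.412, -0.013,  1.597,  0.006,  1.134, -0.082]), 'qvel': array([-0.001,  0.001, -0.   ,  0.001,  0.   , -0.   , -0.001]), 'effort': array([-1.0000e-03, -6.0063e+01,  6.8200e-01, -2.9939e+01,  1.4000e-02,
        1.1000e-02, -0.0000e+00]), 'eef_pos': array([0.255, 0.57 , 0.23 ]), 'tcp_rot': array([-3.14 ,  0.   ,  2.722]), 'contact_force': array([-0.636,  0.558, -0.099]), 'moment': array([-0.019, -0.021, -0.061]), 'gripper_force': np.float64(0.0), 'finger_gap': np.float64(0.085)} 0.0187
top solder_spool [([0.473, -0.306, 0.002], 0.72)] (713, [[0.444, -0.331, 0.005], [0.467, -0.304, 0.043], [0.492, -0.283, 0.045]])
top nozzle [([0.439, 0.121, 0.002], 0.56)] (226, [[0.423, 0.099, 0.024], [0.436, 0.111, 0.04], [0.45, 0.127, 0.064]])
top flux_bottle [([0.431, 0.288, 0.003], 0.54), ([0.592, -0.258, -0.0], 0.41)] (284, [[0.42, 0.272, 0.013], [0.432, 0.279, 0.062], [0.444, 0.294, 0.08]])
top paste_jar [([0.423, -0.092, 0.006], 0.88)] (486, [[0.404, -0.117, 0.017], [0.424, -0.096, 0.047], [0.444, -0.076, 0.05]])
top spindle_holder [([0.628, 
[... 1401 characters left out ...]
2, 0.039]])
side stub_holder [([0.594, -0.259, -0.002], 0.84)] (1776, [[0.556, -0.294, 0.006], [0.587, -0.264, 0.015], [0.625, -0.225, 0.033]])
side narrow_cup [([0.639, 0.307, 0.003], 0.59)] (593, [[0.605, 0.264, 0.004], [0.635, 0.285, 0.015], [0.664, 0.326, 0.037]])
side wide_cup [([0.645, -0.112, 0.004], 0.63), ([0.426, -0.092, 0.002], 0.33)] (1195, [[0.61, -0.148, 0.009], [0.642, -0.117, 0.015], [0.673, -0.082, 0.026]])
side phone [([0.483, 0.004, 0.007], 0.85), ([0.636, 0.307, 0.006], 0.41)] (1667, [[0.417, -0.034, 0.007], [0.486, -0.003, 0.011], [0.548, 0.029, 0.013]])
side tweezers [([0.433, 0.2, 0.0], 0.45)] (187, [[0.387, 0.188, 0.001], [0.431, 0.193, 0.005], [0.487, 0.212, 0.007]])
```

View pics/top0.png

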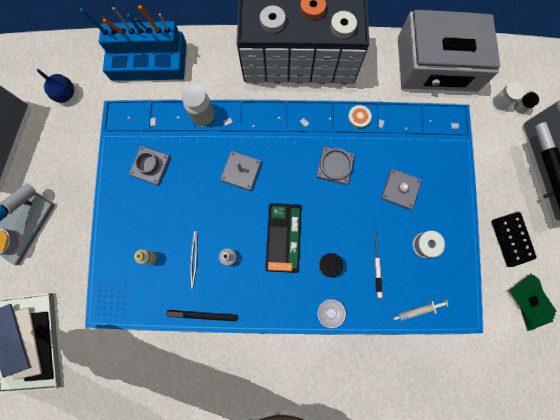

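View pics/side0.png

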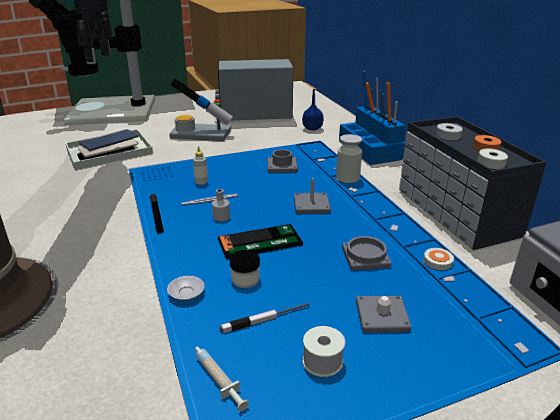

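Top view: bottle (146,257), nozzle (228,257), jar (331,265), spool (430,244); holders: narrow cup (150,165), spindle (241,170), wide cup (336,165) and stub (402,188). The side view agrees with this, and the networks' positions fit. Next I square the tool (yaw 90°: tool x = +y, tool y = +x) and look with the wrist camera.

```bash
python3 -m pendant '0 0 0 0 0 9 85;0 0 0 0 0 9 85;0 0 0 0 0 9 85;0 0 0 0 0 9 85;0 0 0 0 0 9 85;0 0 0 0 0 9 85;0 0 0 0 0 9 85;0 0 0 0 0 2.96 85' 60
python3 -m pendant '-30 25 0 0 0 0 85;-38 25 0 0 0 0 85;-38 25 0 0 0 0 85;-38 25 0 0 0 0 85;-38 25 0 0 0 0 85;-38 25 0 0 0 0 85;-30 20 0 0 0 0 85;-20 10 0 0 0 0 85'
cat >> h.py <<'E'
from scipy.optimize import least_squares
def circ(P,r=None):
    """robust circle fit on xy"""
    c0=P[:,:2].mean(0)
    if r: return least_squares(lambda q:np.hypot(*(P[:,:2]-q).T)-r,c0,loss="soft_l1",f_scale=.001).x
    return least_squares(lambda q:np.hypot(*(P[:,:2]-q[:2]).T)-q[2],[*c0,.02],loss="soft_l1",f_scale=.001).x
def survey(cam="wrist",names=NAMES,minconf=.3,show=None):
    p=arm.get_image(cam)
    if show: save(p,show)
    for n in names:
        l=arm.landmark_of(n,p); m=arm.silhouettes(n,p)
        l=[x for x in l if x["conf"]>minconf]; m=[x for x in m if x["conf"]>minconf]
        if not(l or m): continue
        o=""
        if m:
            P=cloud(p,m[0]["pixels"])
            if len(P)>20:
                top=np.percentile(P[:,2],98); Q=P[P[:,2]>top-.006]
                b=(P[:,:2].min(0)+P[:,:2].max(0))/2
                o=dict(n=len(P),top=round(top,4),mid_top=np.round((np.percentile(Q[:,:2],2,axis=0)+np.percentile(Q[:,:2],98,axis=0))/2,4).tolist(),ext=np.round(np.percentile(Q[:,:2],98,axis=0)-np.percentile(Q[:,:2],2,axis=0),4).tolist())
        print(n,[(np.round(x["location"],4).tolist(),round(x["conf"],2)) for x in l[:1]],o)
    return p
E
python3 - <<'E'
from h import *
p=survey(show="w1"); s=arm.sense(); print(s["eef_pos"],s["tcp_rot"],np.linalg.inv(p["extrinsics"])[:3].round(3).tolist(),p["vertical_fov"])
E
```

```text
t: 3.1
eef_pos: [0.2546, 0.5708, 0.2313]
tcp_rot: [3.142, 0.0, 1.568]
contact_force: [-0.1, 0.3, 0.2]
finger_gap: 0.0848
gripper_force: 0.0
t: 4.1
eef_pos: [0.4359, 0.2988, 0.2316]
tcp_rot: [3.141, -0.0, 1.568]
contact_force: [0.1, -0.7, -0.1]
finger_gap: 0.0852
gripper_force: 0.0
solder_spool [([0.4324, 0.1954, 0.0047], 0.39)] 
nozzle [([0.4395, 0.1192, 0.0047], 0.58)] {'n': 1153, 'top': np.float64(0.0658), 'mid_top': [0.4387, 0.1187], 'ext': [0.0131, 0.013]}
flux_bottle [([0.4372, 0.2927, -0.0], 0.63)] {'n': 988, 'top': np.float64(0.0881), 'mid_top': [0.4349, 0.2914], 'ext': [0.0054, 0.0049]}
narrow_cup [([0.6387, 0.3039, 0.0056], 0.96)] {'n': 4541, 'top': np.float64(0.0417), 'mid_top': [0.6388, 0.3042], 'ext': [0.0456, 0.0443]}
tweezers [([0.4329, 0.1954, 0.0029], 0.72)] {'n': 862, 'top': np.float64(0.0107), 'mid_top': [0.4339, 0.195], 'ext': [0.1129, 0.0125]}
[0.43471792 0.30066506 0.23131327] [ 3.14157633e+00 -6.14908107e-05  1.57046246e+00] [[1.0, -0.002, 0.001, 0.436], [-0.002, -0.965, -0.261, 0.364], [0.002, 0.261, -0.965, 0.376]] 63.97628964127043
```

View pics/w1.png

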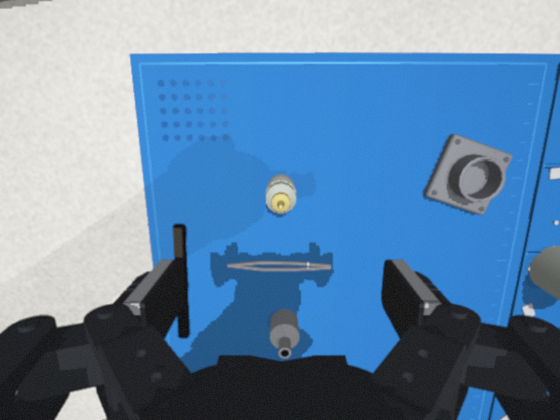

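```bash
python3 -m pendant '-4 0 25 0 0 0 85;-4 0 30 0 0 0 85;-2.5 0 33 0 0 0 85;0 0 33 0 0 0 85;0 0 30 0 0 0 85;0 0 25 0 0 0 85;0 0 16 0 0 0 85;0 0 10 0 0 0 85' 40
python3 -m pendant '0 0 0 0 0 0 60;0 0 0 0 0 0 45;0 0 0 0 0 0 35;0 0 0 0 0 0 20;0 0 0 0 0 0 20;0 0 0 0 0 0 20;0 0 0 0 0 0 20;0 0 0 0 0 0 20'
python3 - <<'E'
from h import *
p=survey("top",["flux_bottle","narrow_cup"]); p=survey("side",["flux_bottle","narrow_cup"],show="s1"); s=arm.sense(); print(s["eef_pos"],s["finger_gap"],s["gripper_force"])
E
```

```text
t: 6.15
eef_pos: [0.4347, 0.2902, 0.0287]
tcp_rot: [-3.141, 0.0, 1.571]
contact_force: [-1.3, 0.1, -0.1]
finger_gap: 0.085
gripper_force: 0.0
t: 7.15
eef_pos: [0.435, 0.2905, 0.0301]
tcp_rot: [3.141, -0.001, 1.571]
contact_force: [-1.0, -0.9, 6.2]
finger_gap: 0.0286
gripper_force: 39.4
flux_bottle [([0.4333, 0.2887, 0.0032], 0.52)] {'n': 245, 'top': np.float64(0.164), 'mid_top': [0.4327, 0.2507], 'ext': [0.0117, 0.0012]}
narrow_cup [([0.6403, 0.3058, 0.0003], 0.64)] {'n': 1028, 'top': np.float64(0.0397), 'mid_top': [0.6372, 0.3003], 'ext': [0.0455, 0.0447]}
flux_bottle [([0.4316, 0.287, 0.0007], 0.91)] {'n': 376, 'top': np.float64(0.083), 'mid_top': [0.4377, 0.2866], 'ext': [0.0099, 0.007]}
narrow_cup [([0.6387, 0.3037, 0.0048], 0.89)] {'n': 561, 'top': np.float64(0.0379), 'mid_top': [0.6387, 0.3025], 'ext': [0.0431, 0.0463]}
[0.43501137 0.29055543 0.03008913] 0.028944319567525637 39.42024904266873
```

```bash
python3 -m pendant '0 0 -15 0 0 0 20;0 0 -25 0 0 0 20;0 10 -20 0 0 0 20;3 40 0 0 0 0 20;4 50 0 0 0 0 20;4 50 0 0 0 0 20;2.5 40 0 0 0 0 20;0 14 0 0 0 0 20'
python3 -m pendant '0 0 0 0 0 0 20;0 0 0 0 0 0 20;0 0 0 0 0 0 20;0 0 0 0 0 0 20;0 0 0 0 0 0 20;0 0 0 0 0 0 20;0 0 0 0 0 0 20;0 0 0 0 0 0 20'
python3 - <<'E'
from h import *
p=survey("wrist",["flux_bottle","narrow_cup"],show="w2");p=survey("top",["flux_bottle","narrow_cup"]);p=survey("side",["flux_bottle","narrow_cup"]); s=arm.sense(); print(s["eef_pos"],s["finger_gap"],s["gripper_force"])
E
```

```text
t: 8.65
eef_pos: [0.6409, 0.3029, 0.0899]
tcp_rot: [3.14, 0.0, 1.569]
contact_force: [-0.3, -0.5, -1.2]
finger_gap: 0.0284
gripper_force: 39.7
t: 9.65
eef_pos: [0.6387, 0.3036, 0.0892]
tcp_rot: [-3.141, 0.0, 1.57]
contact_force: [0.6, 0.6, -0.8]
finger_gap: 0.0284
gripper_force: 39.6
flux_bottle [([0.6419, 0.3041, 0.0615], 0.56)] {'n': 7876, 'top': np.float64(0.1497), 'mid_top': [0.6387, 0.3039], 'ext': [0.0049, 0.0042]}
narrow_cup [([0.6388, 0.3053, 0.0052], 0.89)] {'n': 8058, 'top': np.float64(0.0416), 'mid_top': [0.6398, 0.3101], 'ext': [0.0451, 0.0341]}
flux_bottle [([0.6377, 0.3027, 0.0646], 0.66)] {'n': 186, 'top': np.float64(0.1376), 'mid_top': [0.6394, 0.2948], 'ext': [0.009, 0.0053]}
narrow_cup [([0.6403, 0.305, 0.0011], 0.83)] {'n': 880, 'top': np.float64(0.0691), 'mid_top': [0.6164, 0.2952], 'ext': [0.0588, 0.0179]}
flux_bottle [([0.6352, 0.3027, 0.0603], 0.73)] {'n': 313, 'top': np.float64(0.1392), 'mid_top': [0.6394, 0.3004], 'ext': [0.0149, 0.0128]}
narrow_cup [] {'n': 620, 'top': np.float64(0.0379), 'mid_top': [0.6393, 0.3025], 'ext': [0.0443, 0.0468]}
[0.63871395 0.30364503 0.08932283] 0.028441382017949313 39.64686865685508
```

View pics/w2.png

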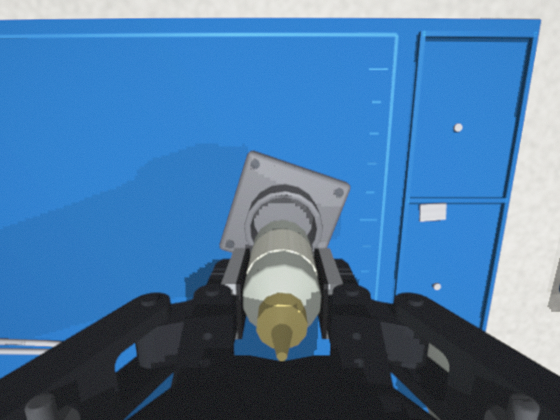

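```bash
python3 -m pendant '1 0 6 0 0 0 20;0 0 9 0 0 0 20;0 0 9 0 0 0 20;0 0 8 0 0 0 20;0 0 6 0 0 0 20;0 0 4 0 0 0 20;0 0 2.5 0 0 0 20;0 0 1.5 0 0 0 20'
python3 - <<'E'
from h import *
p=survey("side",["flux_bottle","narrow_cup"]); s=arm.sense(); print(s["eef_pos"],s["contact_force"])
E
```

```text
t: 11.4
eef_pos: [0.6388, 0.3047, 0.0433]
tcp_rot: [3.141, -0.0, 1.571]
contact_force: [0.4, 0.3, -1.0]
finger_gap: 0.029
gripper_force: 39.6
flux_bottle [([0.6399, 0.3016, 0.0152], 0.5)] {'n': 213, 'top': np.float64(0.0931), 'mid_top': [0.6389, 0.3], 'ext': [0.013, 0.0103]}
narrow_cup [([0.6346, 0.3057, 0.0026], 0.62)] {'n': 520, 'top': np.float64(0.0381), 'mid_top': [0.6389, 0.2922], 'ext': [0.0448, 0.0284]}
[0.6387922  0.30471431 0.04350193] [-0.46858703  0.40707448  0.23925343]
```

```bash
python3 -m pendant '0 0 1 0 0 0 20;0 0 0.7 0 0 0 20;0 0 0 0 0 0 20;0 0 0 0 0 0 40;0 0 0 0 0 0 55;0 0 0 0 0 0 70;0 0 0 0 0 0 85;0 0 0 0 0 0 85'
python3 -m pendant '0 0 -12 0 0 0 85;0 0 -25 0 0 0 85;0 0 -33 0 0 0 85;0 0 -30 0 0 0 85;0 0 -25 0 0 0 85;0 0 -10 0 0 0 85;-20 -30 0 0 0 0 85;-30 -40 0 0 0 0 85'
python3 -m pendant '-30 -40 0 0 0 0 85;-30 -40 0 0 0 0 85;-25 -30 0 0 0 0 85;-15 -20 0 0 0 0 85;0 0 0 0 0 0 85;0 0 0 0 0 0 85;0 0 0 0 0 0 85;0 0 0 0 0 0 85'
python3 - <<'E'
from h import *
for c in("side","top"): survey(c,["flux_bottle","narrow_cup"])
p=survey("wrist",["nozzle","spindle_holder","tweezers","phone"],show="w3"); s=arm.sense(); print(s["eef_pos"],s["contact_force"])
E
```

```text
t: 12.65
eef_pos: [0.6387, 0.3046, 0.0415]
tcp_rot: [-3.142, 0.0, 1.571]
contact_force: [0.4, -0.8, 0.2]
finger_gap: 0.085
gripper_force: 0.0
t: 13.65
eef_pos: [0.5679, 0.2546, 0.176]
tcp_rot: [-3.142, 0.0, 1.572]
contact_force: [1.2, -1.0, -0.3]
finger_gap: 0.0841
gripper_force: 0.0
t: 14.65
eef_pos: [0.439, 0.155, 0.1764]
tcp_rot: [-3.141, 0.0, 1.571]
contact_force: [0.1, -0.5, 0.4]
finger_gap: 0.085
gripper_force: 0.0
flux_bottle [([0.637, 0.2994, 0.0133], 0.74)] {'n': 280, 'top': np.float64(0.0934), 'mid_top': [0.6391, 0.301], 'ext': [0.0118, 0.012]}
narrow_cup [([0.6374, 0.3049, 0.0016], 0.74)] {'n': 516, 'top': np.float64(0.0374), 'mid_top': [0.639, 0.2957], 'ext': [0.0437, 0.0355]}
flux_bottle [] {'n': 236, 'top': np.float64(0.1005), 'mid_top': [0.5667, 0.2139], 'ext': [0.1437, 0.1768]}
narrow_cup [([0.6428, 0.3085, 0.0005], 0.92)] {'n': 504, 'top': np.float64(0.0396), 'mid_top': [0.6393, 0.2906], 'ext': [0.0441, 0.0267]}
nozzle [([0.4345, 0.1182, 0.005], 0.93)] {'n': 1440, 'top': np.float64(0.0659), 'mid_top': [0.4389, 0.1184], 'ext': [0.0123, 0.0133]}
spindle_holder [([0.6291, 0.0989, 0.0069], 0.63)] {'n': 5414, 'top': np.float64(0.0574), 'mid_top': [0.6279, 0.0986], 'ext': [0.0052, 0.0066]}
tweezers [([0.4344, 0.1988, 0.0036], 0.84)] {'n': 1162, 'top': np.float64(0.0108), 'mid_top': [0.4332, 0.1946], 'ext': [0.1144, 0.0119]}
phone [([0.4831, 0.003, 0.0054], 0.58)] {'n': 7830, 'top': np.float64(0.0155), 'mid_top': [0.4814, 0.0042], 'ext': [0.1375, 0.0665]}
[0.43864265 0.15470912 0.176576  ] [ 0.51329498  0.58915233 -0.09370261]
```

View pics/w3.png

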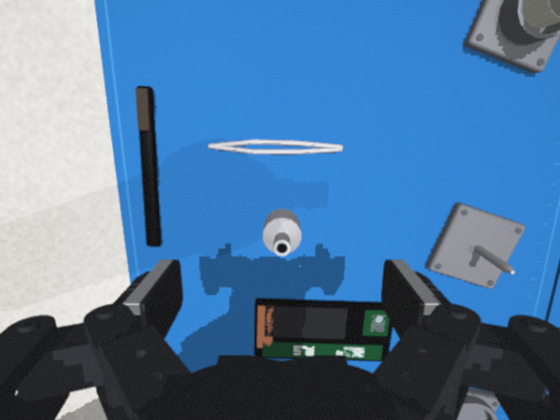

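```bash
python3 -m pendant '-10 0 10 0 0 0 85;-12 0 20 0 0 0 85;-10 0 30 0 0 0 85;-4 0 32 0 0 0 85;0 0 30 0 0 0 85;0 0 25 0 0 0 85;0 0 15 0 0 0 85;0 0 9 0 0 0 85' 40
python3 -m pendant '0 0 0 0 0 0 60;0 0 0 0 0 0 45;0 0 0 0 0 0 35;0 0 0 0 0 0 25;0 0 0 0 0 0 25;0 0 0 0 0 0 25;0 0 0 0 0 0 25;0 0 0 0 0 0 25'
python3 -m pendant '0 0 -20 0 0 0 25;0 0 -30 0 0 0 25;0 0 -30 0 0 0 25;-15 0 -10 0 0 0 25;-30 10 0 0 0 0 25;-40 15 0 0 0 0 25;-45 20 0 0 0 0 25;-45 20 0 0 0 0 25'
```

```text
t: 16.6
eef_pos: [0.4385, 0.1182, 0.0048]
tcp_rot: [-3.141, 0.001, 1.57]
contact_force: [0.4, 0.0, 0.7]
finger_gap: 0.0849
gripper_force: 0.0
t: 17.6
eef_pos: [0.439, 0.119, 0.0064]
tcp_rot: [3.141, -0.001, 1.571]
contact_force: [-0.8, -1.0, 5.6]
finger_gap: 0.0332
gripper_force: 39.2
t: 18.6
eef_pos: [0.5034, -0.0585, 0.0951]
tcp_rot: [-3.141, -0.0, 1.571]
contact_force: [-0.2, 0.6, -1.5]
finger_gap: 0.0331
gripper_force: 40.0
```

```bash
python3 -m pendant '-35 20 0 0 0 0 25;-35 20 0 0 0 0 25;-35 20 0 0 0 0 25;-25 18 0 0 0 0 25;-18 10 0 0 0 0 25;0 0 0 0 0 0 25;0 0 0 0 0 0 25;0 0 0 0 0 0 25'
python3 - <<'E'
from h import *
for c in("side","top"): survey(c,["nozzle","stub_holder"])
p=survey("wrist",["nozzle","stub_holder","solder_spool"],show="w4"); s=arm.sense(); print(s["eef_pos"],s["contact_force"])
m=arm.silhouettes("stub_holder",p)[0]["pixels"]; P=cloud(p,m)
Q=P[(P[:,2]>.024)]; print(len(Q),Q[:,:2].min(0),Q[:,:2].max(0),circ(Q[(Q[:,2]<.032)],.010))
B=P[P[:,2]<.02][:,:2]; import cv2; print(cv2.minAreaRect((B*1000).astype(np.float32)))
E
```

```text
t: 19.6
eef_pos: [0.5911, -0.2033, 0.0954]
tcp_rot: [-3.141, -0.001, 1.572]
contact_force: [0.2, -0.2, -0.6]
finger_gap: 0.0332
gripper_force: 40.0
nozzle [([0.5915, -0.2047, 0.0913], 0.64)] {'n': 653, 'top': np.float64(0.1524), 'mid_top': [0.5872, -0.2107], 'ext': [0.0229, 0.0203]}
stub_holder [([0.5944, -0.2575, 0.0008], 0.8)] {'n': 1743, 'top': np.float64(0.0372), 'mid_top': [0.5917, -0.2574], 'ext': [0.0157, 0.016]}
nozzle [([0.5907, -0.2057, 0.09], 0.68)] {'n': 126, 'top': np.float64(0.1524), 'mid_top': [0.5735, -0.1816], 'ext': [0.0061, 0.0146]}
stub_holder [([0.5948, -0.2548, 0.0014], 0.51)] {'n': 1015, 'top': np.float64(0.0288), 'mid_top': [0.6409, -0.112], 'ext': [0.0646, 0.0672]}
nozzle [([0.5904, -0.2042, 0.0931], 0.94)] {'n': 8697, 'top': np.float64(0.1549), 'mid_top': [0.5916, -0.2036], 'ext': [0.0125, 0.0109]}
stub_holder [] {'n': 448, 'top': np.float64(0.0178), 'mid_top': [0.6004, -0.255], 'ext': [0.0692, 0.0871]}
solder_spool [] {'n': 249, 'top': np.float64(0.0462), 'mid_top': [0.5005, -0.2675], 'ext': [0.0498, 0.0697]}
[ 0.59157659 -0.20434933  0.09555675] [ 0.59355098 -1.15521736 -0.85760978]Traceback (most recent call last):
  File "<stdin>", line 5, in <module>
    return umr_minimum(a, axis, None, out, keepdims, initial, where)
ValueError: zero-size array to reduction operation minimum which has no identity
```

View pics/w4.png

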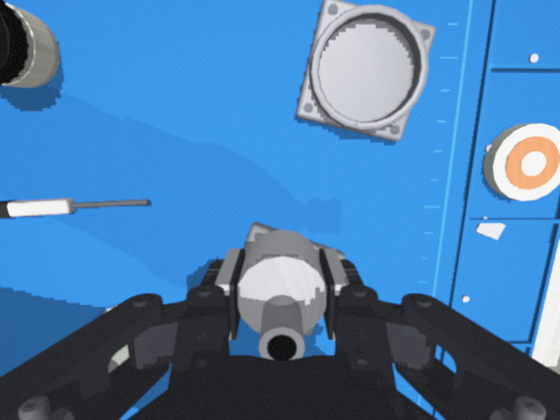

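```bash
python3 -m pendant '-10 1 0 0 0 0 25;-15 0 0 0 0 0 25;-15 0 0 0 0 0 25;-11.5 0 0 0 0 0 25;0 0 0 0 0 0 25;0 0 0 0 0 0 25;0 0 0 0 0 0 25;0 0 0 0 0 0 25'
python3 - <<'E'
from h import *
s=arm.sense(); print(s["eef_pos"],s["contact_force"])
for c in("side","top","wrist"):
  p=survey(c,["nozzle","stub_holder"],show="z_"+c)
  m=arm.silhouettes("stub_holder",p)
  if not m: continue
  P=cloud(p,m[0]["pixels"]); B=P[(P[:,2]>.008)&(P[:,2]<.021)][:,:2]; print(c,len(B),cv2.minAreaRect((B*1000).astype(np.float32)))
  Q=P[(P[:,2]>.025)&(P[:,2]<.045)]
  if len(Q): print(len(Q),Q.min(0),Q.max(0),circ(Q[(Q[:,2]<.032)],.010) if (Q[:,2]<.032).any() else 0)
E
```

```text
t: 21.5
eef_pos: [0.5927, -0.2552, 0.0956]
tcp_rot: [3.142, -0.0, 1.571]
contact_force: [-0.7, 0.3, -0.7]
finger_gap: 0.0335
gripper_force: 40.0
[ 0.59271533 -0.25521413  0.09558628] [-0.66749912  0.31819693 -0.65473669]
nozzle [([0.5928, -0.2557, 0.0911], 0.67)] {'n': 672, 'top': np.float64(0.1516), 'mid_top': [0.5887, -0.2618], 'ext': [0.0206, 0.0169]}
stub_holder [([0.5962, -0.256, -0.0024], 0.71)] {'n': 1733, 'top': np.float64(0.0379), 'mid_top': [0.5921, -0.258], 'ext': [0.0165, 0.0147]}
side 1452 ((592.927490234375, -257.5150451660156), (72.94793701171875, 72.08183288574219), 68.8506851196289)
150 [ 0.58311966 -0.26700291  0.02517998] [ 0.602393   -0.248273    0.04013378] [ 0.59369997 -0.25546527]
nozzle [([0.5945, -0.2512, 0.089], 0.78)] {'n': 204, 'top': np.float64(0.1485), 'mid_top': [0.5867, -0.2477], 'ext': [0.0163, 0.0105]}
stub_holder [([0.594, -0.2539, 0.0038], 0.92)] {'n': 847, 'top': np.float64(0.0386), 'mid_top': [0.5831, -0.2571], 'ext': [0.0294, 0.017]}
top 755 ((590.3372802734375, -258.0165710449219), (72.16234588623047, 71.53705596923828), 70.5866470336914)
66 [ 0.58058869 -0.26581294  0.02503928] [ 0.59902488 -0.24758587  0.04205688] [ 0.59074443 -0.2588767 ]
nozzle [([0.5916, -0.2563, 0.0923], 0.87)] {'n': 8657, 'top': np.float64(0.1549), 'mid_top': [0.5926, -0.2552], 'ext': [0.0125, 0.0111]}
stub_holder [([0.5932, -0.255, 0.0047], 0.82)] {'n': 8154, 'top': np.float64(0.04), 'mid_top': [0.5922, -0.2528], 'ext': [0.0184, 0.0125]}
wrist 7413 ((592.5429077148438, -255.89117431640625), (71.57666015625, 72.1506118774414), 70.08361053466797)
626 [ 0.58272133 -0.26079159  0.02500258] [ 0.60223727 -0.24628873  0.04227356] [ 0.59234726 -0.25651408]
```

View pics/z_wrist.png

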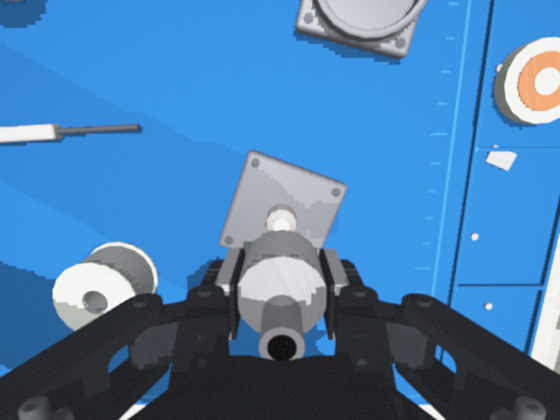

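View pics/z_side.png

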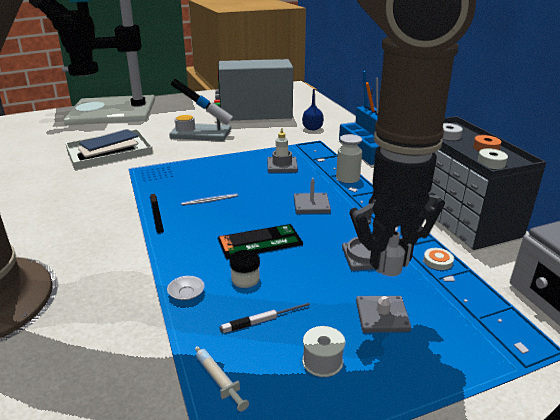

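Wrist view: the stub is at (281,220) directly below the held nozzle. In the side view the bottle sits upright in the narrow cup at (282,150). Lowering the nozzle.

```bash
python3 -m pendant '-1 0 10 0 0 0 25;0 0 18 0 0 0 25;0 0 14 0 0 0 25;0 0 9 0 0 0 25;0 0 8 0 0 0 25;0 0 7 0 0 0 25;0 0 6 0 0 0 25;0 0 3 0 0 0 25'
python3 -m pendant '0 0 1 0 0 0 25;0 0 0.7 0 0 0 25;0 0 0 0 0 0 25;0 0 0 0 0 0 25;0 0 0 0 0 0 25;0 0 0 0 0 0 25;0 0 0 0 0 0 25;0 0 0 0 0 0 25'
python3 - <<'E'
from h import *
for c in("side",): survey(c,["nozzle","stub_holder"],show="s5")
s=arm.sense(); print(s["eef_pos"],s["contact_force"])
E
```

```text
t: 23.4
eef_pos: [0.5925, -0.2568, 0.0203]
tcp_rot: [-3.142, -0.0, 1.571]
contact_force: [-0.1, -0.5, -0.8]
finger_gap: 0.0331
gripper_force: 40.0
t: 24.4
eef_pos: [0.5926, -0.2569, 0.0189]
tcp_rot: [-3.142, -0.0, 1.571]
contact_force: [0.3, -0.4, 0.1]
finger_gap: 0.0332
gripper_force: 40.0
nozzle [([0.5943, -0.2595, 0.0155], 0.88)] {'n': 564, 'top': np.float64(0.0757), 'mid_top': [0.5942, -0.2596], 'ext': [0.0111, 0.0091]}
stub_holder [([0.5916, -0.2576, -0.0004], 0.65)] {'n': 995, 'top': np.float64(0.0167), 'mid_top': [0.5878, -0.2584], 'ext': [0.0724, 0.0787]}
[ 0.59259462 -0.25685743  0.01889365] [-0.19650301  0.51081202 -0.92458191]
```

```bash
python3 -m pendant '0 0 0.5 0 0 0 25;0 0 0 0 0 0 25;0 0 0 0 0 0 40;0 0 0 0 0 0 55;0 0 0 0 0 0 70;0 0 0 0 0 0 85;0 0 0 0 0 0 85;0 0 0 0 0 0 85'
python3 -m pendant '0 0 -15 0 0 0 85;0 0 -30 0 0 0 85;0 0 -40 0 0 0 85;0 0 -40 0 0 0 85;-5 -14 -25 0 0 0 85;-10 -40 0 0 0 0 85;-10 -40 0 0 0 0 85;-10 -30 0 0 0 0 85'
python3 -m pendant '0 0 0 0 0 0 85;0 0 0 0 0 0 85;0 0 0 0 0 0 85;0 0 0 0 0 0 85;0 0 0 0 0 0 85;0 0 0 0 0 0 85;0 0 0 0 0 0 85;0 0 0 0 0 0 85'
python3 - <<'E'
from h import *
for c in("side","wrist"):
  p=survey(c,["nozzle","stub_holder","solder_spool"],show="y_"+c)
  m=arm.silhouettes("solder_spool",p)
  if not m: continue
  P=cloud(p,m[0]["pixels"]); Q=P[(P[:,2]>.038)&(P[:,2]<.05)]; print(c,len(Q),circ(Q[np.unique(cv2.convexHull((Q[:,:2]*1e3).astype(np.float32),returnPoints=False))],.028), cv2.minEnclosingCircle((Q[:,:2]*1e3).astype(np.float32)))
s=arm.sense(); print(s["eef_pos"],s["contact_force"])
E
```

```text
t: 25.65
eef_pos: [0.5926, -0.2568, 0.0183]
tcp_rot: [-3.142, -0.0, 1.571]
contact_force: [0.2, -1.6, -1.0]
finger_gap: 0.085
gripper_force: 0.0
t: 26.65
eef_pos: [0.4669, -0.2924, 0.1696]
tcp_rot: [3.14, 0.0, 1.57]
contact_force: [1.3, -0.8, 0.8]
finger_gap: 0.0849
gripper_force: 0.0
t: 27.65
eef_pos: [0.4686, -0.2919, 0.1684]
tcp_rot: [3.142, -0.0, 1.571]
contact_force: [-0.2, -0.3, -0.4]
finger_gap: 0.0848
gripper_force: 0.0
nozzle [([0.5931, -0.2602, 0.0149], 0.82)] {'n': 769, 'top': np.float64(0.0758), 'mid_top': [0.5923, -0.2579], 'ext': [0.0131, 0.0129]}
stub_holder [([0.5929, -0.2584, 0.0008], 0.94)] 
solder_spool [([0.4706, -0.304, 0.0043], 0.8)] {'n': 1821, 'top': np.float64(0.0441), 'mid_top': [0.471, -0.3071], 'ext': [0.0507, 0.0509]}
side 982 [ 0.47152967 -0.30655944] ((471.8033142089844, -306.952392578125), 28.856067657470703)
nozzle [([0.5922, -0.2578, 0.0168], 0.87)] {'n': 2242, 'top': np.float64(0.078), 'mid_top': [0.592, -0.2578], 'ext': [0.0128, 0.0127]}
stub_holder [([0.5918, -0.2596, 0.0031], 0.77)] 
solder_spool [([0.468, -0.3041, 0.0042], 0.98)] {'n': 3601, 'top': np.float64(0.0461), 'mid_top': [0.4701, -0.3056], 'ext': [0.0499, 0.0493]}
wrist 3022 [ 0.47007167 -0.30627178] ((470.08782958984375, -306.4034118652344), 27.863569259643555)
[ 0.46856069 -0.29180882  0.16837661] [-0.14084668  0.0099801  -0.12024871]
```

View pics/y_wrist.png

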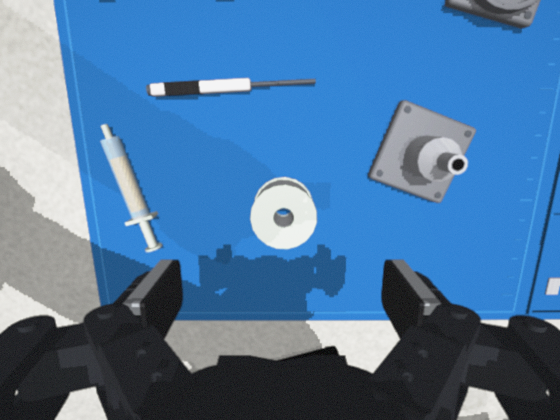

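Wrist view: the nozzle is seated on the stub (440,160), and the spool is at (284,213) between the open fingers. Grasping the spool.

```bash
python3 -m pendant '-6 1.5 15 0 0 0 85;-5 0 25 0 0 0 85;-3 0 30 0 0 0 85;0 0 30 0 0 0 85;0 0 27 0 0 0 85;0 0 20 0 0 0 85;0 0 11 0 0 0 85;0 0 6 0 0 0 85' 60
python3 -m pendant '0 0 0 0 0 0 75;0 0 0 0 0 0 65;0 0 0 0 0 0 55;0 0 0 0 0 0 45;0 0 0 0 0 0 45;0 0 0 0 0 0 45;0 0 0 0 0 0 45;0 0 0 0 0 0 45'
python3 -m pendant '0 0 -10 0 0 0 45;0 0 -20 0 0 0 45;0 0 -25 0 0 0 45;0 0 -25 0 0 0 45;0 0 -15 0 0 0 45;0 0 0 0 0 0 45;0 0 0 0 0 0 45;0 0 0 0 0 0 45'
python3 - <<'E'
from h import *
for c in("side","wrist"): survey(c,["solder_spool"],show="x_"+c)
s=arm.sense(); print(s["eef_pos"],s["contact_force"])
E
```

```text
t: 29.45
eef_pos: [0.4697, -0.3059, 0.0035]
tcp_rot: [-3.141, -0.0, 1.57]
contact_force: [-0.0, -0.2, -0.2]
finger_gap: 0.0849
gripper_force: 0.0
t: 30.45
eef_pos: [0.4705, -0.306, 0.0054]
tcp_rot: [3.14, 0.0, 1.571]
contact_force: [-1.3, 1.0, 6.8]
finger_gap: 0.0545
gripper_force: 62.4
t: 31.45
eef_pos: [0.4695, -0.3055, 0.0984]
tcp_rot: [-3.14, -0.001, 1.571]
contact_force: [0.7, 0.6, -2.6]
finger_gap: 0.054
gripper_force: 63.5
solder_spool [] {'n': 1788, 'top': np.float64(0.1371), 'mid_top': [0.4719, -0.3085], 'ext': [0.047, 0.0474]}
solder_spool [([0.4665, -0.3082, 0.0958], 0.94)] {'n': 18483, 'top': np.float64(0.1393), 'mid_top': [0.4698, -0.3022], 'ext': [0.0494, 0.0438]}
[ 0.46994152 -0.30580403  0.09913016] [-0.26275889 -0.36191096 -2.85444738]
```

View pics/x_side.png

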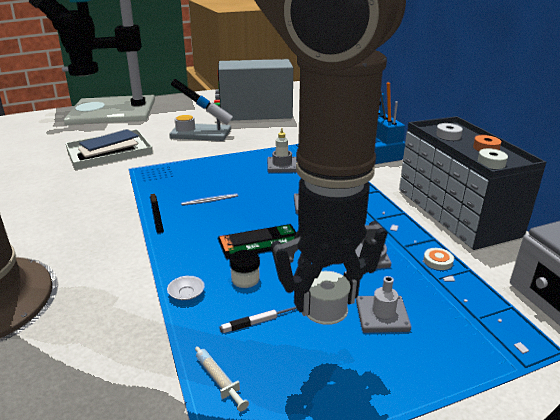

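The side view shows the spool held level at (328,297), about 95 mm up. Carrying it to the spindle.

```bash
python3 -m pendant '15 0 0 0 0 0 45;30 5 0 0 0 0 45;40 12 0 0 0 0 45;42 17 0 0 0 0 45;42 18 0 0 0 0 45;42 18 0 0 0 0 45;42 18 0 0 0 0 45;42 18 0 0 0 0 45'
python3 -m pendant '40 18 0 0 0 0 45;34 17 0 0 0 0 45;22 11 0 0 0 0 45;13 6 0 0 0 0 45;0 0 0 0 0 0 45;0 0 0 0 0 0 45;0 0 0 0 0 0 45;0 0 0 0 0 0 45'
cat > sp.py <<'E'
from h import *
s=arm.sense(); print(s["eef_pos"],s["contact_force"])
for c in("side","wrist","top"):
  p=survey(c,["solder_spool","spindle_holder"],show="v_"+c)
  m=arm.silhouettes("spindle_holder",p)
  if not m: continue
  P=cloud(p,m[0]["pixels"]); B=P[(P[:,2]>.008)&(P[:,2]<.021)][:,:2]; print(c,len(B),cv2.minAreaRect((B*1000).astype(np.float32)))
  Q=P[(P[:,2]>.025)&(P[:,2]<.08)]
  if len(Q)>5: print(len(Q),np.median(Q,0),circ(Q,.004))
E
python3 sp.py
```

```text
t: 32.75
eef_pos: [0.5761, -0.0082, 0.0995]
tcp_rot: [-3.142, -0.0, 1.571]
contact_force: [0.7, -0.2, -1.5]
finger_gap: 0.0539
gripper_force: 63.5
t: 33.75
eef_pos: [0.6281, 0.0972, 0.0995]
tcp_rot: [3.141, 0.0, 1.569]
contact_force: [-0.3, -0.2, -2.5]
finger_gap: 0.0543
gripper_force: 63.6
[0.62808638 0.09723064 0.099544  ] [-0.25556147 -0.17011785 -2.53728347]
solder_spool [([0.6299, 0.0989, 0.0992], 0.78)] {'n': 676, 'top': np.float64(0.1375), 'mid_top': [0.6288, 0.0957], 'ext': [0.0499, 0.0513]}
spindle_holder [([0.6274, 0.1008, 0.0074], 0.79)] {'n': 805, 'top': np.float64(0.0529), 'mid_top': [0.6287, 0.0958], 'ext': [0.0058, 0.0075]}
side 606 ((629.6598510742188, 95.8299789428711), (76.61009979248047, 72.31221771240234), 71.42729949951172)
66 [0.62867499 0.09508395 0.04348497] [0.63024888 0.09774044]
solder_spool [([0.6242, 0.0975, 0.0989], 0.64)] {'n': 18746, 'top': np.float64(0.1399), 'mid_top': [0.6281, 0.1015], 'ext': [0.0499, 0.0438]}
spindle_holder [([0.6267, 0.1016, 0.0063], 0.89)] {'n': 5638, 'top': np.float64(0.0183), 'mid_top': [0.6299, 0.1131], 'ext': [0.0773, 0.0496]}
wrist 5582 ((629.7403564453125, 98.64551544189453), (70.65023040771484, 72.34859466552734), 71.72384643554688)
solder_spool [([0.6305, 0.1013, 0.0944], 0.68)] {'n': 451, 'top': np.float64(0.0501), 'mid_top': [0.4234, -0.0969], 'ext': [0.0425, 0.0427]}
spindle_holder [] {'n': 397, 'top': np.float64(0.0185), 'mid_top': [0.6203, 0.0792], 'ext': [0.0634, 0.0448]}
top 395 ((618.8674926757812, 74.05874633789062), (37.25499725341797, 76.01409149169922), 55.97279739379883)
```

View pics/v_wrist.png

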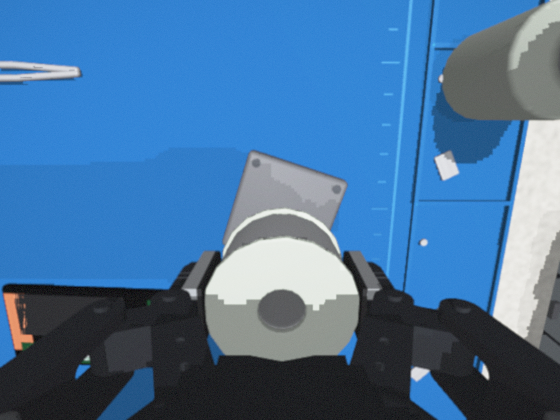

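```bash
python3 - <<'E'
from h import *
p=arm.get_image("wrist"); P=cloud(p,arm.silhouettes("solder_spool",p)[0]["pixels"])
Q=P[(P[:,2]>.133)&(P[:,2]<.145)]; q=(Q[:,:2]*1e3).astype(np.float32); h=cv2.convexHull(q)[:,0]
print(circ(h/1e3,.028),circ(h/1e3),cv2.minEnclosingCircle(q), np.percentile(q,[1,99],axis=0))
# plane tilt of top flange
A=np.c_[Q[:,:2]-Q[:,:2].mean(0),np.ones(len(Q))]; print(np.linalg.lstsq(A,Q[:,2],rcond=None)[0])
# bore: gap in top flange
g,xe,ye=np.histogram2d(Q[:,0],Q[:,1],bins=[np.arange(.59,.67,.001),np.arange(.06,.14,.001)])
xc,yc=(xe[:-1]+xe[1:])/2,(ye[:-1]+ye[1:])/2; X,Y=np.meshgrid(xc,yc,indexing="ij")
H=(g==0)&(np.hypot(X-.628,Y-.098)<.015); print(X[H].mean(),Y[H].mean(),H.sum()/1)
E
```

```text
[0.62837855 0.0976442 ] [0.62832394 0.09793833 0.02765325] ((628.750732421875, 96.9237060546875), 28.770336151123047) [[602.54484741  79.07513809]
 [654.00264404 124.22323807]]
[-0.00017468  0.0041056   0.13865926]
0.6282333333333332 0.09793589743589748 195.0
```

```bash
python3 -m pendant '0.7 0.5 6 0 0 0 45;0 0 8 0 0 0 45;0 0 7 0 0 0 45;0 0 5 0 0 0 45;0 0 4 0 0 0 45;0 0 4 0 0 0 45;0 0 3 0 0 0 45;0 0 3 0 0 0 45'
python3 - <<'E'
from h import *
p=arm.get_image("wrist"); save(p,"u_wrist"); s=arm.sense(); print(s["eef_pos"],s["contact_force"])
E
```

```text
t: 35.75
eef_pos: [0.6287, 0.0989, 0.0593]
tcp_rot: [3.141, -0.0, 1.571]
contact_force: [-0.4, 0.4, -2.6]
finger_gap: 0.0541
gripper_force: 63.6
[0.6284764  0.09884709 0.05888436] [-0.12177453 -0.26602464 -2.9353151 ]
```

View pics/u_wrist.png

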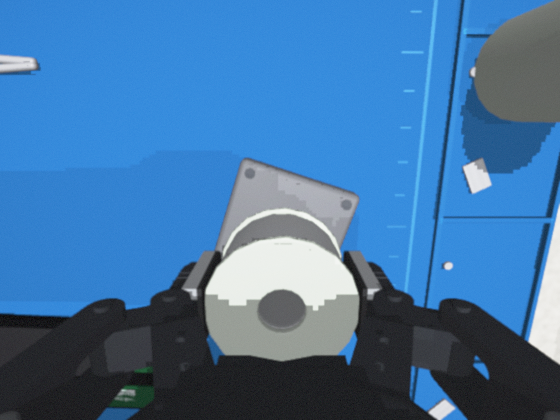

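No side or upward force with the bore about 10 mm over the tip, and the flange at (282,310) is still level. I continue down.

```bash
python3 -m pendant '0 0 5 0 0 0 45;0 0 7 0 0 0 45;0 0 7 0 0 0 45;0 0 7 0 0 0 45;0 0 6 0 0 0 45;0 0 4 0 0 0 45;0 0 2.5 0 0 0 45;0 0 1.5 0 0 0 45'
python3 -m pendant '0 0 1 0 0 0 45;0 0 0.5 0 0 0 45;0 0 0 0 0 0 45;0 0 0 0 0 0 45;0 0 0 0 0 0 45;0 0 0 0 0 0 45;0 0 0 0 0 0 45;0 0 0 0 0 0 45'
python3 - <<'E'
from h import *
survey("side",["solder_spool","spindle_holder"]); s=arm.sense(); print(s["eef_pos"],s["contact_force"])
E
```

```text
t: 36.8
eef_pos: [0.6287, 0.0988, 0.0193]
tcp_rot: [3.142, -0.0, 1.571]
contact_force: [1.1, 0.6, -0.8]
finger_gap: 0.0537
gripper_force: 63.6
t: 37.8
eef_pos: [0.6286, 0.0989, 0.0179]
tcp_rot: [-3.142, -0.0, 1.571]
contact_force: [0.7, -1.0, -2.6]
finger_gap: 0.0537
gripper_force: 63.6
solder_spool [([0.6314, 0.1018, 0.0154], 0.91)] {'n': 603, 'top': np.float64(0.0557), 'mid_top': [0.6299, 0.0964], 'ext': [0.0485, 0.0513]}
spindle_holder [([0.6254, 0.0954, 0.0051], 0.75)] {'n': 365, 'top': np.float64(0.0596), 'mid_top': [0.6293, 0.0972], 'ext': [0.0049, 0.0068]}
[0.62866061 0.09885869 0.01788679] [-0.43665822  1.31792396 -3.30890852]
```

```bash
python3 -m pendant '0 0 0.7 0 0 0 45;0 0 0 0 0 0 45;0 0 0 0 0 0 60;0 0 0 0 0 0 70;0 0 0 0 0 0 85;0 0 0 0 0 0 85;0 0 0 0 0 0 85;0 0 0 0 0 0 85'
python3 -m pendant '0 0 -15 0 0 0 85;0 0 -30 0 0 0 85;0 0 -40 0 0 0 85;0 0 -40 0 0 0 85;-10 -14 -25 0 0 0 85;-30 -33 0 0 0 0 85;-35 -40 0 0 0 0 85;-35 -40 0 0 0 0 85'
python3 -m pendant '-35 -40 0 0 0 0 85;-25 -25 0 0 0 0 85;-15 -12 0 0 0 0 85;0 0 0 0 0 0 85;0 0 0 0 0 0 85;0 0 0 0 0 0 85;0 0 0 0 0 0 85;0 0 0 0 0 0 85'
python3 - <<'E'
from h import *
for c in("side","wrist"):
  p=survey(c,["solder_spool","spindle_holder","paste_jar","wide_cup","phone"],show="t_"+c)
  m=arm.silhouettes("paste_jar",p)
  if not m: continue
  P=cloud(p,m[0]["pixels"]); Q=P[(P[:,2]>.042)&(P[:,2]<.055)]; h=cv2.convexHull((Q[:,:2]*1e3).astype(np.float32))[:,0]; print(c,len(Q),circ(h/1e3,.024),circ(h/1e3))
s=arm.sense(); print(s["eef_pos"],s["contact_force"])
E
```

```text
t: 39.05
eef_pos: [0.6286, 0.0989, 0.0172]
tcp_rot: [-3.142, -0.0, 1.571]
contact_force: [-0.1, -0.2, -0.0]
finger_gap: 0.085
gripper_force: 0.0
t: 40.05
eef_pos: [0.5006, -0.0122, 0.1682]
tcp_rot: [3.14, -0.0, 1.571]
contact_force: [0.9, -0.5, 0.8]
finger_gap: 0.0847
gripper_force: 0.0
t: 41.05
eef_pos: [0.4248, -0.0859, 0.1671]
tcp_rot: [-3.141, 0.0, 1.571]
contact_force: [-0.2, 0.1, 1.1]
finger_gap: 0.0848
gripper_force: 0.0
solder_spool [([0.6297, 0.0995, 0.0162], 0.76)] {'n': 658, 'top': np.float64(0.0554), 'mid_top': [0.6285, 0.0947], 'ext': [0.0487, 0.048]}
spindle_holder [([0.626, 0.0952, 0.005], 0.83)] {'n': 418, 'top': np.float64(0.0569), 'mid_top': [0.6295, 0.0982], 'ext': [0.0048, 0.0097]}
paste_jar [([0.5896, -0.2584, 0.0174], 0.75)] 
wide_cup [([0.6459, -0.11, -0.0003], 0.76)] {'n': 1196, 'top': np.float64(0.0268), 'mid_top': [0.6429, -0.1133], 'ext': [0.0655, 0.0662]}
phone [([0.4859, 0.003, 0.0059], 0.85)] {'n': 1740, 'top': np.float64(0.0129), 'mid_top': [0.4826, -0.0007], 'ext': [0.1404, 0.0681]}
spindle_holder [] {'n': 1092, 'top': np.float64(0.0184), 'mid_top': [0.6239, 0.0626], 'ext': [0.045, 0.0149]}
paste_jar [([0.4214, -0.0946, 0.0026], 0.88)] 
wide_cup [([0.6394, -0.1104, 0.0031], 0.86)] {'n': 6241, 'top': np.float64(0.0297), 'mid_top': [0.6414, -0.1106], 'ext': [0.0645, 0.0661]}
phone [([0.4846, 0.0013, 0.0057], 0.79)] {'n': 15096, 'top': np.float64(0.0156), 'mid_top': [0.4822, 0.0013], 'ext': [0.1394, 0.0679]}
[ 0.42460381 -0.08612293  0.16718578] [ 0.14706033 -0.77544218  0.01160679]
```

View pics/t_wrist.png

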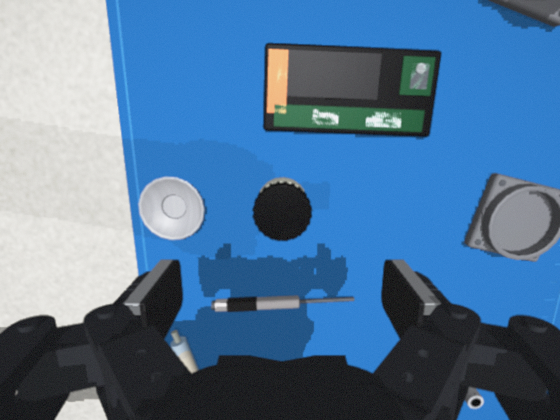

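Wrist view: jar lid at (282,208), steel bowl at (173,208), wide cup at (520,222). The networks missed the jar's outline, so I measure the lid from depth, along with the gap to the bowl.

```bash
python3 - <<'E'
from h import *
p=arm.get_image("wrist"); M=np.zeros((420,560),bool); M[160:250,235:330]=1
P=cloud(p,M); Q=P[(P[:,2]>.042)&(P[:,2]<.06)]; h=cv2.convexHull((Q[:,:2]*1e3).astype(np.float32))[:,0]; print(len(Q),np.median(Q[:,2]),circ(h/1e3,.024),circ(h/1e3))
M[:]=0; M[165:250,120:215]=1; P=cloud(p,M); Q=P[P[:,2]>.01]; print(Q.min(0),Q.max(0))
m=arm.silhouettes("wide_cup",p)[0]["pixels"]; P=cloud(p,m); Q=P[P[:,2]>.025]; h=cv2.convexHull((Q[:,:2]*1e3).astype(np.float32))[:,0]; print(circ(h/1e3,.035),circ(h/1e3))
E
```

```text
2705 0.048825515874273716 [ 0.42496007 -0.09541485] [ 0.42499688 -0.09556915  0.02456386]
[ 0.29598919 -0.1292781   0.01001078] [ 0.35427616 -0.07030446  0.02052723]
[ 0.64316135 -0.11117949] [ 0.64291764 -0.11105392  0.03464686]
```

```bash
python3 -m pendant '-4 0.5 15 0 0 0 76;-4 0 25 0 0 0 76;-1.5 0 28 0 0 0 76;0 0 28 0 0 0 76;0 0 24 0 0 0 76;0 0 17 0 0 0 76;0 0 9 0 0 0 76;0 0 5.5 0 0 0 76' 50
python3 -m pendant '0 0 0 0 0 0 65;0 0 0 0 0 0 55;0 0 0 0 0 0 45;0 0 0 0 0 0 38;0 0 0 0 0 0 38;0 0 0 0 0 0 38;0 0 0 0 0 0 38;0 0 0 0 0 0 38'
python3 -m pendant '0 0 -15 0 0 0 38;0 0 -25 0 0 0 38;0 10 -20 0 0 0 38;-2 30 0 0 0 0 38;-4 42 0 0 0 0 38;-4 42 0 0 0 0 38;-4 40 0 0 0 0 38;-1.5 30 0 0 0 0 38'
python3 -m pendant '0 16 0 0 0 0 38;0 8 0 0 0 0 38;0 0 0 0 0 0 38;0 0 0 0 0 0 38;0 0 0 0 0 0 38;0 0 0 0 0 0 38;0 0 0 0 0 0 38;0 0 0 0 0 0 38'
python3 - <<'E'
from h import *
for c in("side","wrist"):
  p=survey(c,["paste_jar","wide_cup"],show="r_"+c)
  m=arm.silhouettes("wide_cup",p)
  if m:
    P=cloud(p,m[0]["pixels"]); B=P[(P[:,2]>.008)&(P[:,2]<.021)][:,:2]; print(c,len(B),cv2.minAreaRect((B*1000).astype(np.float32)))
s=arm.sense(); print(s["eef_pos"],s["contact_force"])
E
```

```text
t: 43.35
eef_pos: [0.4248, -0.0959, 0.015]
tcp_rot: [-3.141, 0.0, 1.57]
contact_force: [-0.0, -0.4, 0.8]
finger_gap: 0.0758
gripper_force: 0.0
t: 44.35
eef_pos: [0.4255, -0.0956, 0.0164]
tcp_rot: [3.14, -0.0, 1.571]
contact_force: [-1.2, 0.3, 6.5]
finger_gap: 0.0469
gripper_force: 50.2
t: 45.35
eef_pos: [0.6207, -0.1113, 0.0769]
tcp_rot: [3.141, 0.001, 1.571]
contact_force: [0.3, -1.0, -1.6]
finger_gap: 0.0469
gripper_force: 51.5
t: 46.35
eef_pos: [0.643, -0.1112, 0.0757]
tcp_rot: [-3.142, -0.0, 1.57]
contact_force: [-0.2, -0.2, -0.8]
finger_gap: 0.0464
gripper_force: 51.5
paste_jar [([0.6431, -0.112, 0.0624], 0.95)] {'n': 763, 'top': np.float64(0.1068), 'mid_top': [0.6445, -0.1135], 'ext': [0.0403, 0.0433]}
wide_cup [([0.6481, -0.1079, 0.0024], 0.76)] {'n': 1297, 'top': np.float64(0.027), 'mid_top': [0.6437, -0.1133], 'ext': [0.0666, 0.0661]}
side 869 ((644.0010986328125, -111.9211196899414), (74.75003051757812, 71.10716247558594), 77.07203674316406)
paste_jar [([0.4828, 0.004, 0.0056], 0.71)] {'n': 13878, 'top': np.float64(0.1091), 'mid_top': [0.6431, -0.1102], 'ext': [0.0423, 0.0436]}
wide_cup [([0.6375, -0.1047, 0.0051], 0.8)] {'n': 6635, 'top': np.float64(0.0297), 'mid_top': [0.6435, -0.099], 'ext': [0.0667, 0.0442]}
wrist 4690 ((645.1212158203125, -104.8434066772461), (60.69265365600586, 72.13224029541016), 77.75047302246094)
[ 0.64307583 -0.11115965  0.0756601 ] [ 0.65297008 -0.03096942 -1.43715076]
```

View pics/r_wrist.png

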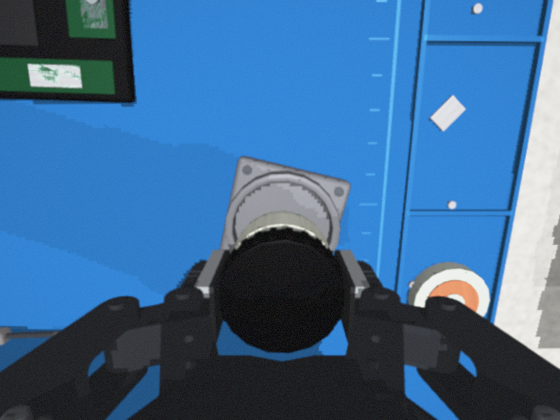

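The jar at (282,290) is held level over the cup at (285,215) and aligned. Lowering it.

```bash
python3 -m pendant '0 0 6 0 0 0 38;0 0 9 0 0 0 38;0 0 9 0 0 0 38;0 0 8 0 0 0 38;0 0 6 0 0 0 38;0 0 4 0 0 0 38;0 0 2.5 0 0 0 38;0 0 1.5 0 0 0 38'
python3 -m pendant '0 0 1 0 0 0 38;0 0 0.5 0 0 0 38;0 0 0 0 0 0 38;0 0 0 0 0 0 38;0 0 0 0 0 0 38;0 0 0 0 0 0 50;0 0 0 0 0 0 60;0 0 0 0 0 0 75'
python3 -m pendant '0 0 0 0 0 0 85;0 0 0 0 0 0 85;0 0 -15 0 0 0 85;0 0 -30 0 0 0 85;0 -10 -40 0 0 0 85;0 -30 -30 0 0 0 85;0 -40 0 0 0 0 85;0 -30 0 0 0 0 85'
python3 - <<'E'
from h import *
p=survey("top",show="f_top"); p=survey("side",show="f_side")
s=arm.sense(); print(s["eef_pos"],s["contact_force"])
E
```

```text
t: 47.95
eef_pos: [0.6432, -0.1112, 0.0297]
tcp_rot: [3.141, -0.0, 1.571]
contact_force: [0.2, 0.2, -1.7]
finger_gap: 0.0465
gripper_force: 51.5
t: 48.95
eef_pos: [0.6431, -0.1112, 0.028]
tcp_rot: [-3.141, 0.0, 1.571]
contact_force: [-0.8, 0.1, -0.2]
finger_gap: 0.0745
gripper_force: 0.0
t: 49.95
eef_pos: [0.532, -0.1114, 0.1447]
tcp_rot: [3.14, -0.0, 1.57]
contact_force: [-0.2, -0.1, 0.6]
finger_gap: 0.085
gripper_force: 0.0
solder_spool [([0.6328, 0.0996, 0.0148], 0.98)] {'n': 654, 'top': np.float64(0.0588), 'mid_top': [0.6279, 0.0963], 'ext': [0.0503, 0.0468]}
nozzle [([0.6441, -0.1088, 0.0143], 0.51)] 
flux_bottle [([0.6365, 0.305, 0.0135], 0.51)] {'n': 322, 'top': np.float64(0.0977), 'mid_top': [0.6361, 0.3001], 'ext': [0.0082, 0.0044]}
paste_jar [([0.644, -0.108, 0.0156], 0.65)] {'n': 402, 'top': np.float64(0.0619), 'mid_top': [0.6408, -0.1083], 'ext': [0.0424, 0.0339]}
spindle_holder [([0.6294, 0.0958, 0.0073], 0.77)] {'n': 444, 'top': np.float64(0.0188), 'mid_top': [0.6261, 0.0951], 'ext': [0.0782, 0.0768]}
narrow_cup [([0.6427, 0.304, -0.0013], 0.7)] {'n': 781, 'top': np.flo
[... 1099 characters left out ...]
 'top': np.float64(0.0166), 'mid_top': [0.5903, -0.2584], 'ext': [0.0758, 0.0784]}
narrow_cup [([0.6401, 0.3066, 0.0032], 0.42)] {'n': 22, 'top': np.float64(0.035), 'mid_top': [0.6266, 0.2858], 'ext': [0.0039, 0.0056]}
wide_cup [([0.6458, -0.1105, 0.0008], 0.6)] {'n': 791, 'top': np.float64(0.0273), 'mid_top': [0.6439, -0.1162], 'ext': [0.067, 0.0606]}
phone [([0.5941, -0.2565, 0.0004], 0.67)] {'n': 1865, 'top': np.float64(0.013), 'mid_top': [0.4829, -0.001], 'ext': [0.1399, 0.0674]}
tweezers [([0.6418, 0.3025, 0.0128], 0.55)] {'n': 107, 'top': np.float64(0.0072), 'mid_top': [0.4439, 0.1934], 'ext': [0.0842, 0.0125]}
[ 0.53311145 -0.11110143  0.14317303] [-0.13724716  0.31022563 -0.11113874]
```

View pics/f_side.png

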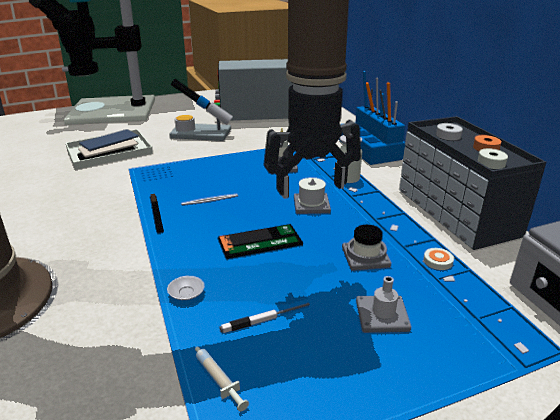

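The side view shows the spool on the spindle (312,195), the jar in the wide cup (367,240) and the nozzle on the stub (386,300), all upright at the right heights. The gripper hides the bottle here, but the last top and side measurements put it in its cup. The phone and tweezers haven't moved.

```bash
python3 -c "
from workcell import arm
print(arm.sign_off())"
```

```text
the job is handed in; nothing more can be done
None
```

I handed the job in at about 50 s: the spool, nozzle, bottle and jar each measured upright and fully down on their holders, and the phone and tweezers measured where they started; the hand-in returned no verdict.

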